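Tick off the pick list on the tally plungers

ROBOT

A 6-joint arm with a two-finger parallel gripper is mounted at the origin on a cart in front of the work surface, level with it; the furniture and walls round the work are solid. World frame = base frame: x ahead of the robot, y to its left, z up, the work surface at z = 0. Lengths are in m, angles in rad, forces in N, time in s.
With the tool pointing down it reaches from about 0.35 to 0.975 m from the base axis. Payload 4.9 kg.
Tool frame: the origin (TCP) lies midway between the tips of the shut fingers; the grasp point (between the pads) lies 19 mm behind it (manip.pinch_z is the x of the grasp point in the tool frame, in m); x points along the fingers, y is the direction in which the jaws open and shut, and the axes are right-handed (so a half turn about x gives the same grasp; the last joint's range is limited). The gripper opens to 85 mm and grips with 20 to 120 N. Pads are 22 mm wide; open, the fingers measure 114 mm over their backs; the gripper's body (76 mm by 85 mm) begins 54 mm behind the grasp point. The pads swing forward as they close: fully open they stand 13 mm farther back than shut.
Start: joints at [1.15, 0.053, 1.613, -0, 1.476, -0.119], TCP at [0.186, 0.597, 0.231] pointing down, gripper open.
Joint ranges: [-3.01, 3.01], [-1.01, 2.22], [0.06, 2.58], [-1.02, 4.17], [0.09, 2.62], [-3.14, 3.14]. Speed limits (rad/s): [2.57, 2.57, 3.14, 3.14, 3.14, 3.14].

INTERFACE

Orientations are given as a unit quaternion [w, x, y, z].
In Python, from plant import sensors, cams, workorder, manip gives the robot as it stands.
- The arm moves only by the tool drive_tool, never from a script. Its argument "series" is a list of rows, each an object of numbers: "x", "y", "z": the shift along the tool's x, y, z in units of 25 mm (1.0 is 25 mm); "ax", "ay", "az": the turn, a rotation vector about the tool's x, y, z in units of 5 degrees (1.0 is 5 degrees). A call has 1 to 5 rows; each row is the pose to reach, as a shift and turn from the pose commanded when the call began, along the tool's axes at that moment; what a row does not reach only later rows make up. A row lasts 1/12 s, in which the tool goes at most 41.7 mm and 7.16 degrees, less where a joint would pass 70% of its speed; a pose out of reach is approached as far as the arm can. A call with a gripper value outside its range is refused whole. "hand" is the opening, from 0 (shut) to 1 (fully open), set as the call begins (left out, the last holds). The fingers move at their own pace and stop on an object; the grip force is fixed at half the most. Time passes only in rows, so rows that repeat a pose let the fingers close. It gives the time, the measured TCP pose, the force and the opening at its end, in the units of the state.
- sensors.state(): the state, without advancing time (a new reading comes with each control period).
- cams.grab_frame(name): name is "scene" or "top" or "wrist"; returns a dict with "img" (384x512x3 uint8, blue, green, red), "camera_matrix" (3x3 intrinsics, pixels), "cam_to_world" (4x4, takes a point from camera to world coordinates). Camera axes: x right, y down, z forward; pixel columns grow to the right and rows downward; lengths in m; the calibration is good to about 2 mm. A picture is of the moment at which its call begins. There is no depth.
- workorder.job_done(): hands the job in, once; it reports no verdict.
The state is a dict: "time": time; "joint_pos": joint angles; "joint_vel": joint speeds; "joint_efforts": joint torques, N m; "tool_pos": TCP position; "tool_rot": TCP orientation; "contact_force": force on the tool from outside, world axes, zero at the start; "ft_torque": the same for the moment, N m; "gripper_width": opening from 0.0 (shut) to 1.0 (fully open).
Only numpy, scipy, OpenCV 4.12 (cv2) and the standard library are available. Lean on these libraries where they do the work, as an engineer would, in place of code of your own. Each camera call takes 0.05 s, during which the arm holds its last target.

TASK

Tick off the pick list on the stock stands: with the fingertips, lightly tap fully down the tally plunger in front of the tape roll, then the one in front of the jar, then the one in front of the thread spool, in that order; each stays down as the record. Leave the cup's plunger up, and do not lift or shift the stock or the small parts lying between the stands.

Things in the scene. Friction and masses are not known exactly. Their poses are not given: they have to be found in the camera images.
- stand_tape: Stand carrying the roll of tape (flat ring, 66 mm across, 18 mm tall), fixed to the bench. Grey base 140 x 80 x 8 mm, origin at the centre of its underside. Item at x = +30 mm; tally plunger in a 34 mm wide post (top 48 mm above the bench) at x = -48 mm, the end towards the robot. All four stands are alike; yaw within 0.2 rad of square to the robot.
- plunger_tape_top (a point): Centre of the flat top of the tally plunger's 30 mm round black head on the stand of the tape roll: 80 mm above the bench when up, 68 mm when fully down and let go. The head sits on a spring of 2 N/mm that yields up to 10 mm, so while pressed it is a little lower; it moves with the plunger.
- plunger_tape (a joint): Travel of that plunger in m: 0 = up (as at the start), 0.012 = fully down on its stop. It slides straight down, resists with about 3 N of friction (so the head's spring gives about 1.5 mm meanwhile) and stays down where it is left.
- item_tape: The roll of tape (flat ring, 66 mm across, 18 mm tall), loose on its stand; origin at the centre of its underside, 8 mm above the bench.
- stand_jar: Stand carrying the lidded jar (clear body, dark screw lid, 60 mm across, 69 mm tall), fixed to the bench. Grey base 140 x 80 x 8 mm, origin at the centre of its underside. Item at x = +30 mm; tally plunger in a 34 mm wide post (top 48 mm above the bench) at x = -48 mm, the end towards the robot. All four stands are alike; yaw within 0.2 rad of square to the robot.
- plunger_jar_top (a point): Centre of the flat top of the tally plunger's 30 mm round black head on the stand of the jar: 80 mm above the bench when up, 68 mm when fully down and let go. The head sits on a spring of 2 N/mm that yields up to 10 mm, so while pressed it is a little lower; it moves with the plunger.
- plunger_jar (a joint): Travel of that plunger in m: 0 = up (as at the start), 0.012 = fully down on its stop. It slides straight down, resists with about 3 N of friction (so the head's spring gives about 1.5 mm meanwhile) and stays down where it is left.
- item_jar: The lidded jar (clear body, dark screw lid, 60 mm across, 69 mm tall), loose on its stand; origin at the centre of its underside, 8 mm above the bench.
- stand_spool: Stand carrying the thread spool (waisted, a flange at each end, 58 mm across, 60 mm tall), fixed to the bench. Grey base 140 x 80 x 8 mm, origin at the centre of its underside. Item at x = +30 mm; tally plunger in a 34 mm wide post (top 48 mm above the bench) at x = -48 mm, the end towards the robot. All four stands are alike; yaw within 0.2 rad of square to the robot.
- plunger_spool_top (a point): Centre of the flat top of the tally plunger's 30 mm round black head on the stand of the thread spool: 80 mm above the bench when up, 68 mm when fully down and let go. The head sits on a spring of 2 N/mm that yields up to 10 mm, so while pressed it is a little lower; it moves with the plunger.
- plunger_spool (a joint): Travel of that plunger in m: 0 = up (as at the start), 0.012 = fully down on its stop. It slides straight down, resists with about 3 N of friction (so the head's spring gives about 1.5 mm meanwhile) and stays down where it is left.
- item_spool: The thread spool (waisted, a flange at each end, 58 mm across, 60 mm tall), loose on its stand; origin at the centre of its underside, 8 mm above the bench.
- stand_cup: Stand carrying the open cup (tapered, 64 mm across, 42 mm tall, a few studs inside), fixed to the bench. Grey base 140 x 80 x 8 mm, origin at the centre of its underside. Item at x = +30 mm; tally plunger in a 34 mm wide post (top 48 mm above the bench) at x = -48 mm, the end towards the robot. All four stands are alike; yaw within 0.2 rad of square to the robot.
- plunger_cup_top (a point): Centre of the flat top of the tally plunger's 30 mm round black head on the stand of the cup: 80 mm above the bench when up, 68 mm when fully down and let go. The head sits on a spring of 2 N/mm that yields up to 10 mm, so while pressed it is a little lower; it moves with the plunger.
- plunger_cup (a joint): Travel of that plunger in m: 0 = up (as at the start), 0.012 = fully down on its stop. It slides straight down, resists with about 3 N of friction (so the head's spring gives about 1.5 mm meanwhile) and stays down where it is left.
- item_cup: The open cup (tapered, 64 mm across, 42 mm tall, a few studs inside), loose on its stand; origin at the centre of its underside, 8 mm above the bench.
- battery: Round battery 14 x 51 mm, lying loose on the bench between stands; bystander. Origin at the centre of its underside.
- clip: Clip block 36 x 50 x 17 mm, lying loose on the bench between stands; bystander. Origin at the centre of its underside.
- caster: Small caster wheel 52 x 33 x 22 mm, lying loose on the bench between stands; bystander. Origin at the centre of its underside.
Things that resemble listed ones, but are neither listed nor needed, are in the scene too. What is shaped like the stand_jar but purple is not meant.

How it is judged:
On the way, in this order (a step that is already met when the one before it is completed fails the run):
1. the plunger of the tape roll is down (value of joint plunger_tape above 0.009 m), for 0.1 s.
2. the plunger of the jar is down (value of joint plunger_jar above 0.009 m), for 0.1 s.
3. the plunger of the thread spool is down (value of joint plunger_spool above 0.009 m), for 0.1 s.
At the end, for the whole second after the job is handed in: The plungers of the tape roll, jar and thread spool are down (at least 9 of their 12 mm), the cup's is still up (less than 3 mm down), the four items rest within 12 mm of where they stood and the battery, clip and caster within 20 mm (value of joint each of plunger_tape, plunger_jar, plunger_spool above 0.009 m and value of joint plunger_cup below 0.003 m and distance of each of item_tape, item_jar, item_spool, item_cup from where it was at the start of the episode below 0.012 m and linear speed of each of item_tape, item_jar, item_spool, item_cup below 0.02 m/s and distance of each of battery, clip, caster from where it was at the start of the episode below 0.02 m); the robot touches nothing.
It fails at once if a plunger goes down before the one that comes ahead of it in the order ((not (value of joint plunger_jar below 0.003 m) and value of joint plunger_tape below 0.008 m) or (not (value of joint plunger_spool below 0.003 m) and value of joint plunger_jar below 0.008 m)).
It fails at once if the cup's plunger is pushed down (not (value of joint plunger_cup below 0.003 m)).
It fails at once if a stand or its plunger is pressed hard (over 30 N), or touched with other parts of the robot than the fingers (contact force between the arm and stand_tape above 1 N or contact force between the arm and stand_jar above 1 N or contact force between the arm and stand_spool above 1 N or contact force between the arm and stand_cup above 1 N or contact force between the fingers and stand_tape above 30 N or contact force between the fingers and stand_jar above 30 N or contact force between the fingers and stand_spool above 30 N or contact force between the fingers and stand_cup above 30 N).
It fails at once if a stock item is shifted, lifted or tipped (distance of any of item_tape, item_jar, item_spool, item_cup from where it was at the start of the episode above 0.012 m or angle between any of item_tape, item_jar, item_spool, item_cup's own z axis and vertical above 0.2 rad).
It fails at once if a loose bystander on the bench is disturbed (distance of any of battery, clip, caster from where it was at the start of the episode above 0.02 m).
It also fails if it takes over 42 s, if anything falls off the work surface, if the arm or the gripper's body presses on something with over 40 N, if the wrist force passes 120 N, or if a joint passes its speed limit or range.

## Working session

There is one attempt and no reset: what is moved stays moved. The work goes in short steps, Python scripts to look and compute and a tool call to move; the robot and the scene stay as the last step left them, time stands still between calls to the robot, and variables do not carry over. Pictures are saved under pics/ and viewed, and the job is handed in when it is done.

Besides the shell and the picture viewer there is one more tool, called after "Request:" as a command line: name --argument value ..., lists and objects as JSON in quotes. drive_tool: Moves the arm, as the interface text tells. Its arguments: {"type":"object","properties":{"series":{"type":"array","items":{"type":"object","properties":{"x":{"type":"number"},"y":{"type":"number"},"z":{"type":"number"},"ax":{"type":"number"},"ay":{"type":"number"},"az":{"type":"number"}}}},"hand":{"type":"number"}},"required":["series"]}

```bash
ls; mkdir -p pics
python3 - <<'E'
from plant import sensors,cams,manip
import cv2
print(sensors.state())
print([a for a in dir(manip) if a[0]!='_'])
for n in("top","scene","wrist"):
    f=cams.grab_frame(n); cv2.imwrite(f"pics/{n}0.png",f["img"]); print(n,f["camera_matrix"].tolist(),f["cam_to_world"].round(4).tolist())
E
```

```text
pics
{'time': 0.0, 'joint_pos': array([ 1.14999259e+00,  5.33375667e-02,  1.61427866e+00,  4.67617112e-06,
        1.47603850e+00, -1.19034980e-01]), 'joint_vel': array([-0.00044317,  0.00123674, -0.00091367,  0.00012805,  0.00034898,
        0.00038877]), 'joint_efforts': array([ 2.50899584e-04, -3.93667138e+01, -3.70181179e+01, -4.92718596e-05,
        6.78619574e-03, -4.99102839e-06]), 'tool_pos': array([0.18551728, 0.59617548, 0.23008417]), 'tool_rot': array([ 0.69887662,  0.10558488,  0.69926861, -0.10698932]), 'contact_force': array([ 0.03230673, -0.17727721,  0.00557709]), 'ft_torque': array([-0.03034364, -0.00549706, -0.01170131]), 'gripper_width': 1.0006377564601416}
['IKError', 'pinch_z']
top [[490.57205707124547, 0.0, 260.36102181612233], [0.0, 490.57205707124547, 195.44225277807226], [0.0, 0.0, 1.0]] [[-0.008, -0.9877, 0.1565, 0.355], [-0.9997, 0.0045, -0.0228, -0.0319], [0.0218, -0.1566, -0.9874, 1.4937], [0.0, 0.0, 0.0, 1.0]]
scene [[428.66475485904243, 0.0, 252.2555447273416], [0.0, 428.66475485904243, 185.80666851477926], [0.0, 0.0, 1.0]] [[0.4277, -0.7251, 0.5398, -0.1125], [-0.9039, -0.3457, 0.2519, -0.378], [0.0039, -0.5956, -0.8032, 1.1265], [0.0, 0.0, 0.0, 1.0]]
wrist [[300.3412762366811, 0.0, 253.1215858464878], [0.0, 300.3412762366811, 192.37358806716634], [0.0, 0.0, 1.0]] [[0.2961, 0.9165, 0.2691, 0.1171], [0.9552, -0.2834, -0.0857, 0.6178], [-0.0023, 0.2824, -0.9593, 0.3732], [0.0, 0.0, 0.0, 1.0]]
```

View pics/top0.png

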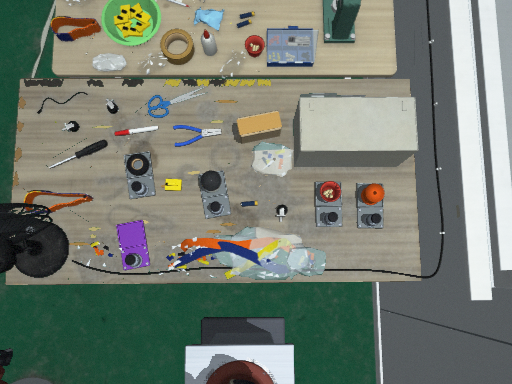

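View pics/scene0.png

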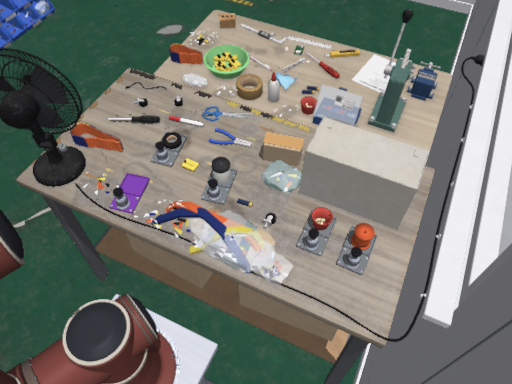

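```bash
cat > h.py <<'E'
import numpy as np,cv2
def ray(f,uv,z):
    K=f["camera_matrix"];T=f["cam_to_world"]
    d=T[:3,:3]@np.linalg.solve(K,np.array([uv[0],uv[1],1.0])); o=T[:3,3]
    return o+d*(z-o[2])/d[2]
def proj(f,p):
    T=np.linalg.inv(f["cam_to_world"]);q=f["camera_matrix"]@(T[:3,:3]@np.array(p)+T[:3,3]);return q[:2]/q[2]
E
python3 - <<'E'
from plant import sensors,cams
from h import *
s=sensors.state()
t=cams.grab_frame("top");c=cams.grab_frame("scene")
print(proj(t,s["tool_pos"]),proj(c,s["tool_pos"]),proj(t,[0,0,0]))
a=cv2.resize(t["img"][140:275,100:260],(800,675),interpolation=cv2.INTER_CUBIC);cv2.imwrite("pics/tA.png",cv2.resize(a,(711,600)))
cv2.imwrite("pics/tB.png",cv2.resize(t["img"][165:240,300:400],(800,600),interpolation=cv2.INTER_CUBIC))
cv2.imwrite("pics/sA.png",cv2.resize(c["img"][120:220,100:240],(798,570),interpolation=cv2.INTER_CUBIC))
cv2.imwrite("pics/sB.png",cv2.resize(c["img"][195:285,260:380],(800,600),interpolation=cv2.INTER_CUBIC))
E
```

```text
[ -5.61379749 345.05826201] [-35.79163373 178.51606135] [239.04118836 397.63980637]
```

View pics/tA.png

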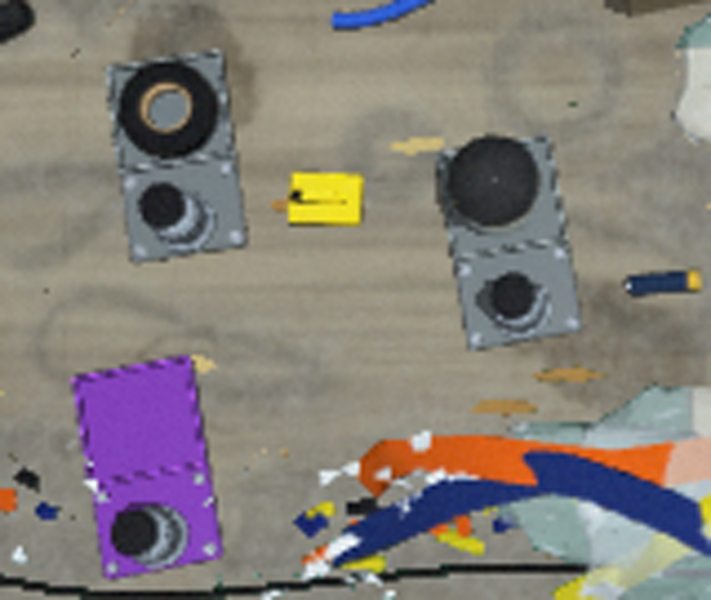

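View pics/tB.png

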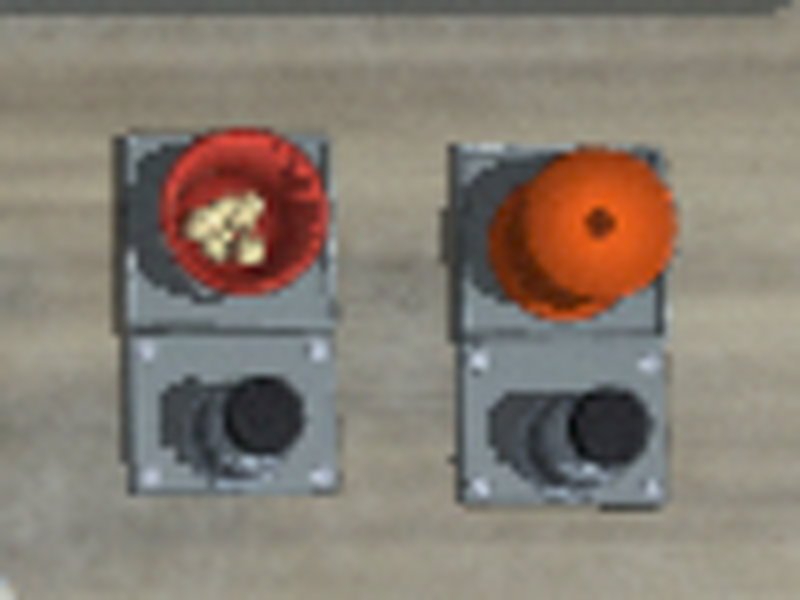

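View pics/sA.png

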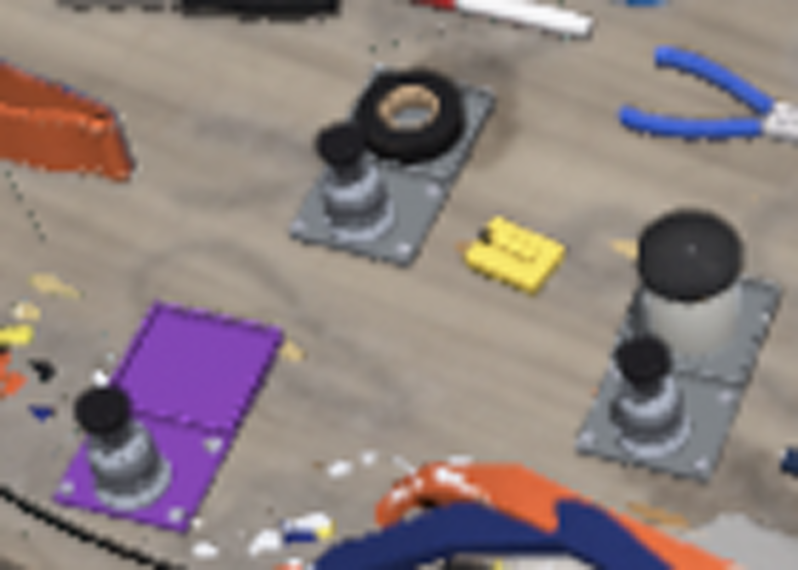

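View pics/sB.png

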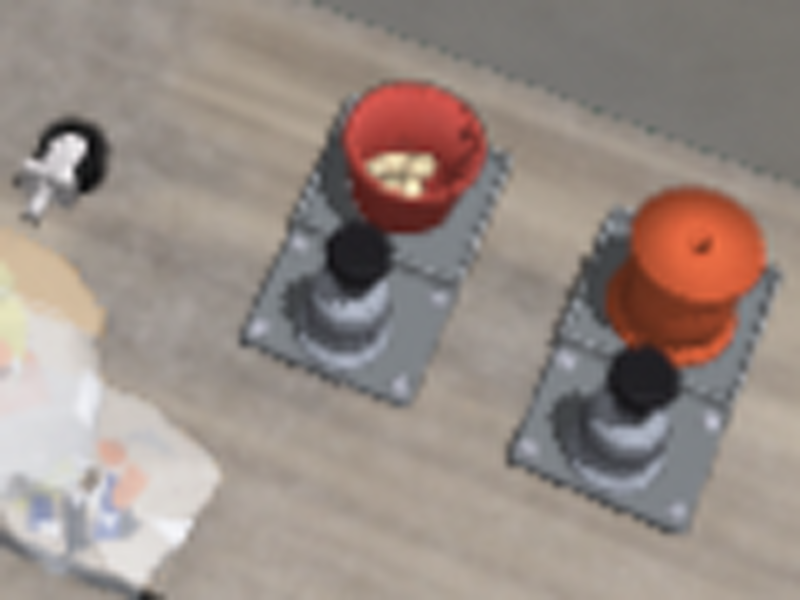

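View pics/wrist0.png

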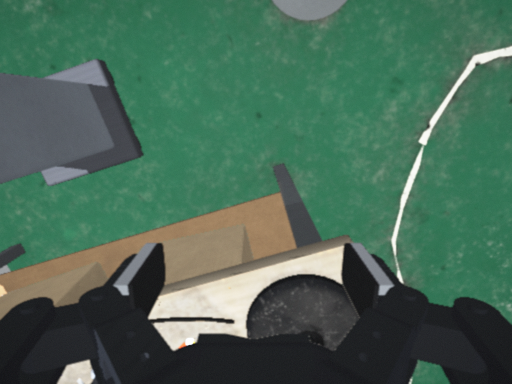

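Run:
```python
from plant import sensors,cams
from h import *
t=cams.grab_frame("top");c=cams.grab_frame("scene")
g={"tape":((137,186),(160,146)),"jar":((215,207),(212,183)),"spool":((376,218),(357,251)),"cup":((333,217),(314,233)),"purple":((130,260),(119,191))}
def tri(u,v):
    A=[];b=[]
    for f,q in((t,u),(c,v)):
        T=f["cam_to_world"];d=T[:3,:3]@np.linalg.solve(f["camera_matrix"],np.array([*q,1.]));d/=np.linalg.norm(d)
        P=np.eye(3)-np.outer(d,d);A.append(P);b.append(P@T[:3,3])
    A=np.vstack(A);b=np.hstack(b);p,r,_,_=np.linalg.lstsq(A,b,rcond=None);return p,np.sqrt(r)
def cen(f,q):
    im=f["img"].max(2); x0,y0=q[0]-11,q[1]-11; m=(im[y0:y0+23,x0:x0+23]<60).astype(np.uint8)
    n,l,s,ce=cv2.connectedComponentsWithStats(m,connectivity=4)
    k=min(range(1,n),key=lambda i:np.hypot(*(ce[i]-11))+ (99 if s[i,4]<15 else 0)); return ce[k]+[x0,y0],s[k].tolist()
for n,(a,b) in g.items():
    u,s1=cen(t,a);v,s2=cen(c,b)
    print(n,u.round(1),s1,v.round(1),s2,"top@.08",ray(t,u,.078).round(4),"scene@",ray(c,v,.075).round(4),tri(u,v)[0].round(4))
# box, fan
for q in((300,97),(416,97),(413,163),(295,163)):print(q,ray(t,q,.0).round(3),ray(t,q,.2).round(3))
print("boxtri",tri((416,97),(425,162)),tri((300,97),(317,122)), "box front-left top",tri((297,150),(303,180)))
for n,p in dict(tp=(139,263),).items(): print(n,ray(t,p,0))
```

```text
tape [135.9 185.7] [5, 6, 10, 10, 77] [163.4 143.7] [7, 0, 16, 16, 130] top@.08 [0.6097 0.2981 0.078 ] scene@ [0.624  0.2893 0.075 ] [0.6134 0.2904 0.0837]
jar [214.6 206.1] [6, 6, 10, 10, 75] [212.4 183.2] [7, 7, 9, 10, 67] top@.08 [0.5487 0.0688 0.078 ] scene@ [0.5505 0.0664 0.075 ] [0.5501 0.0678 0.0743]
spool [375.4 217.9] [6, 7, 10, 9, 74] [355.7 251.8] [5, 7, 11, 11, 84] top@.08 [ 0.5114 -0.3995  0.078 ] scene@ [ 0.5124 -0.401   0.075 ] [ 0.5119 -0.4006  0.0753]
cup [332.1 216.5] [6, 6, 10, 10, 77] [313.2 232.9] [6, 6, 10, 11, 80] top@.08 [ 0.5163 -0.2731  0.078 ] scene@ [ 0.5184 -0.2745  0.075 ] [ 0.5169 -0.274   0.0768]
purple [129.6 259.4] [6, 6, 10, 10, 79] [117.7 192.1] [5, 8, 10, 10, 69] top@.08 [0.3966 0.3091 0.078 ] scene@ [0.3979 0.3079 0.075 ] [0.3975 0.3091 0.0746]
(300, 97) [ 0.909 -0.195  0.   ] [ 0.835 -0.174  0.2  ]
(416, 97) [ 0.909 -0.568  0.   ] [ 0.835 -0.497  0.2  ]
(413, 163) [ 0.693 -0.546  0.   ] [ 0.647 -0.477  0.2  ]
(295, 163) [ 0.694 -0.175  0.   ] [ 0.648 -0.156  0.2  ]
boxtri (array([ 0.8482066 , -0.50445236,  0.15221459]), array([0.01317109])) (array([ 0.83488926, -0.1661165 ,  0.18444928]), array([0.01477798])) box front-left top (array([ 0.72680133, -0.17493581,  0.02058413]), array([0.00884293]))
tp [0.38806483 0.299609   0.        ]
```

```bash
cat >> h.py <<'E'
def move(s,p,up=None):
    from scipy.spatial.transform import Rotation as R
    q=s["tool_rot"];r=R.from_quat([q[1],q[2],q[3],q[0]])
    return (r.inv().apply(np.array(p)-s["tool_pos"])/0.025).round(2), r.as_matrix().round(3)
E
python3 - <<'E'
from plant import sensors,cams
from h import *
s=sensors.state();c=cams.grab_frame("scene");t=cams.grab_frame("top")
print(s["time"],"fan base",ray(c,(60,165),0),ray(c,(85,165),0),"base right edge top",ray(t,(68,250),.3),ray(t,(68,250),.15),ray(t,(35,250),.3))
for p in((.25,.30,.2),(.45,.30,.2),(.61,.297,.13)): print(move(s,p)[0])
print(move(s,p)[1])
E
```

```text
0.35 fan base [0.44359987 0.60033988 0.        ] [0.47998146 0.52409347 0.        ] base right edge top [0.41365057 0.40358134 0.3       ] [0.42101493 0.45830357 0.15      ] [0.41419816 0.48205268 0.3       ]
[  1.25 -10.56   5.98]
[ 1.24 -8.19 13.62]
[ 4.04 -6.4  19.77]
[[-0.     0.297  0.955]
 [-0.     0.955 -0.297]
 [-1.    -0.    -0.   ]]
```

Request:
drive_tool --series '[{"x":0.1,"y":-1.3,"z":0.7},{"x":0.2,"y":-2.6,"z":1.5},{"x":0.4,"y":-3.9,"z":2.2},{"x":0.6,"y":-5.2,"z":2.9},{"x":0.7,"y":-6.5,"z":3.7}]' --hand 0

```text
schema error: expected keys x, y, z, ax, ay, az
```

Request:
drive_tool --series '[{"x":0.1,"y":-1.3,"z":0.7,"ax":0,"ay":0,"az":0},{"x":0.2,"y":-2.6,"z":1.5,"ax":0,"ay":0,"az":0},{"x":0.4,"y":-3.9,"z":2.2,"ax":0,"ay":0,"az":0},{"x":0.6,"y":-5.2,"z":2.9,"ax":0,"ay":0,"az":0},{"x":0.7,"y":-6.5,"z":3.7,"ax":0,"ay":0,"az":0}]' --hand 0

```text
time: 0.87
tool_pos: [0.2254, 0.4124, 0.213]
tool_rot: [0.699, 0.106, 0.699, -0.106]
contact_force: [0.6, -0.1, 0.0]
gripper_width: 0.299
```

Request:
drive_tool --series '[{"x":0,"y":-0.6,"z":1.4,"ax":0,"ay":0,"az":0},{"x":0,"y":-1.2,"z":2.8,"ax":0,"ay":0,"az":0},{"x":0,"y":-1.6,"z":4.3,"ax":0,"ay":0,"az":0},{"x":0,"y":-1.6,"z":5.8,"ax":0,"ay":0,"az":0},{"x":0,"y":-1.6,"z":7.3,"ax":0,"ay":0,"az":0}]'

```text
time: 1.28
tool_pos: [0.3896, 0.3204, 0.2144]
tool_rot: [0.699, 0.107, 0.699, -0.106]
contact_force: [0.7, 0.5, 0.6]
gripper_width: 0.001
```

Run:
```python
from plant import sensors,cams
from h import *
s=sensors.state();print(s["time"],s["tool_pos"])
for p in((.61,.297,.12),(.61,.297,.066)): print(move(s,p)[0])
w=cams.grab_frame("wrist");cv2.imwrite("pics/w1.png",w["img"]);print(proj(w,(.61,.297,.08)),proj(w,s["tool_pos"]))
```

```text
1.2833 [0.38962056 0.32036932 0.21435407]
[3.78 1.73 8.69]
[5.94 1.73 8.69]
[290.20468111 363.8955887 ] [253.1407862  246.52748492]
```

View pics/w1.png

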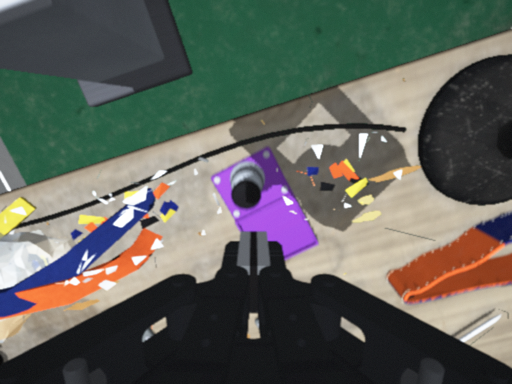

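Request:
drive_tool --series '[{"x":0.2,"y":0.3,"z":1.4,"ax":0,"ay":0,"az":0},{"x":0.5,"y":0.6,"z":2.8,"ax":0,"ay":0,"az":0},{"x":0.8,"y":0.9,"z":4.2,"ax":0,"ay":0,"az":0},{"x":1.1,"y":1.2,"z":5.6,"ax":0,"ay":0,"az":0},{"x":1.4,"y":1.4,"z":7.0,"ax":0,"ay":0,"az":0}]'

```text
time: 1.75
tool_pos: [0.5674, 0.3029, 0.1784]
tool_rot: [0.699, 0.106, 0.699, -0.106]
contact_force: [-0.4, -0.2, 0.4]
gripper_width: -0.001
```

Request:
drive_tool --series '[{"x":0.4,"y":0.1,"z":0.8,"ax":0,"ay":0,"az":0},{"x":0.8,"y":0.2,"z":1.4,"ax":0,"ay":0,"az":0},{"x":0.8,"y":0.2,"z":1.4,"ax":0,"ay":0,"az":0},{"x":0.8,"y":0.2,"z":1.4,"ax":0,"ay":0,"az":0}]'

```text
time: 2.08
tool_pos: [0.6002, 0.2971, 0.1577]
tool_rot: [0.698, 0.106, 0.7, -0.107]
contact_force: [-0.1, 0.9, -0.6]
gripper_width: -0.002
```

Run:
```python
from plant import sensors,cams
from h import *
s=sensors.state();print(s["time"],s["tool_pos"],s["contact_force"])
for p in((.61,.297,.12),(.61,.297,.066)): print(move(s,p)[0])
w=cams.grab_frame("wrist");cv2.imwrite("pics/w2.png",w["img"]);print(proj(w,(.61,.297,.08)),proj(w,s["tool_pos"]))
```

```text
2.0833 [0.6002088  0.29706394 0.15766883] [-0.08352939  0.94674827 -0.6351766 ]
[1.51 0.12 0.38]
[3.67 0.12 0.38]
[256.94650083 212.33495881] [253.14337901 246.52486109]
```

View pics/w2.png

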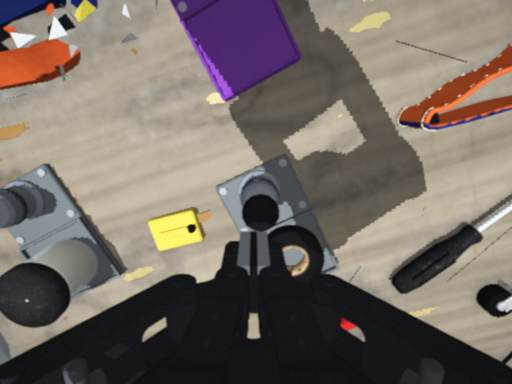

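Run:
```python
from plant import sensors,cams
from h import *
s=sensors.state();w=cams.grab_frame("wrist")
im=w["img"];m=(im[190:234,240:285].max(2)<45).astype(np.uint8)
n,l,st,ce=cv2.connectedComponentsWithStats(m,connectivity=4)
for i in range(1,n):
  if st[i,4]>50: print(st[i],ce[i]+[240,190])
print(ray(w,(261,212),.08))
cv2.imwrite("pics/w2c.png",cv2.resize(im[170:270,210:310],(600,600),interpolation=cv2.INTER_NEAREST))
```

```text
[  3   5  34  36 979] [259.50970378 212.02145046]
[29 36 16  8 82] [278.45121951 230.46341463]
[0.61093331 0.30053941 0.08      ]
```

View pics/w2c.png

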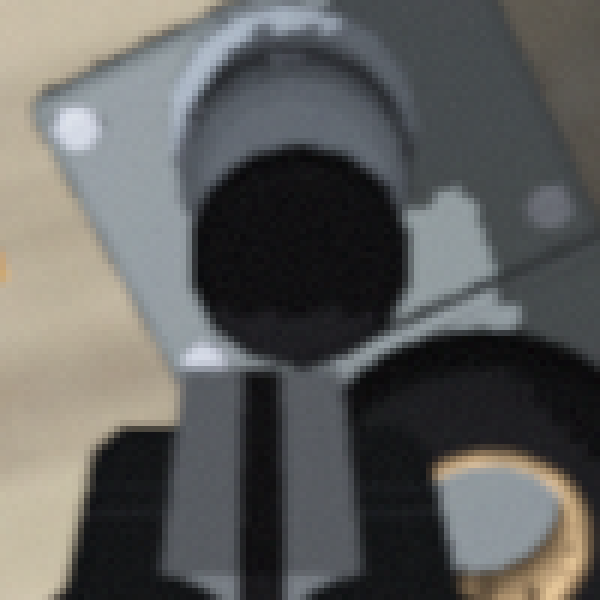

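Request:
drive_tool --series '[{"x":0.9,"y":0.15,"z":0.45,"ax":0,"ay":0,"az":0},{"x":1.8,"y":0.15,"z":0.45,"ax":0,"ay":0,"az":0},{"x":2.6,"y":0.15,"z":0.45,"ax":0,"ay":0,"az":0},{"x":2.6,"y":0.15,"z":0.45,"ax":0,"ay":0,"az":0},{"x":2.6,"y":0.15,"z":0.45,"ax":0,"ay":0,"az":0}]'

```text
time: 2.6
tool_pos: [0.6109, 0.2979, 0.0935]
tool_rot: [0.699, 0.106, 0.7, -0.106]
contact_force: [0.8, -0.0, 0.2]
gripper_width: -0.001
```

Request:
drive_tool --series '[{"x":0.3,"y":0,"z":0,"ax":0,"ay":0,"az":0},{"x":0.6,"y":0,"z":0,"ax":0,"ay":0,"az":0},{"x":0.8,"y":0,"z":0,"ax":0,"ay":0,"az":0},{"x":1.0,"y":0,"z":0,"ax":0,"ay":0,"az":0},{"x":1.0,"y":0,"z":0,"ax":0,"ay":0,"az":0}]'

```text
time: 3.02
tool_pos: [0.6128, 0.2979, 0.0688]
tool_rot: [0.699, 0.107, 0.699, -0.106]
contact_force: [1.7, 1.3, 1.8]
gripper_width: 0.001
```

Request:
drive_tool --series '[{"x":0.1,"y":0,"z":0,"ax":0,"ay":0,"az":0},{"x":0.2,"y":0,"z":0,"ax":0,"ay":0,"az":0},{"x":0.2,"y":0,"z":0,"ax":0,"ay":0,"az":0}]'

```text
time: 3.27
tool_pos: [0.6129, 0.298, 0.0645]
tool_rot: [0.699, 0.107, 0.699, -0.106]
contact_force: [-0.7, 0.2, 6.5]
gripper_width: -0.001
```

Request:
drive_tool --series '[{"x":-0.4,"y":0,"z":0,"ax":0,"ay":0,"az":0},{"x":-1.4,"y":0,"z":0,"ax":0,"ay":0,"az":0},{"x":-2.6,"y":0,"z":0,"ax":0,"ay":0,"az":0},{"x":-3.8,"y":0,"z":0,"ax":0,"ay":0,"az":0},{"x":-3.8,"y":0,"z":0,"ax":0,"ay":0,"az":0}]'

```text
time: 3.68
tool_pos: [0.6157, 0.2987, 0.1669]
tool_rot: [0.703, 0.108, 0.696, -0.105]
contact_force: [1.0, -0.1, 1.6]
gripper_width: -0.0
```

Run:
```python
from plant import sensors,cams
from h import *
s=sensors.state();print(s["time"],s["tool_pos"],s["contact_force"])
for p in((.549,.068,.155),): print(move(s,p)[0])
w=cams.grab_frame("wrist");c=cams.grab_frame("scene")
cv2.imwrite("pics/w3.png",np.hstack([cv2.resize(w["img"][150:270,200:320],(400,400)),cv2.resize(c["img"][110:200,120:210],(400,400),interpolation=cv2.INTER_CUBIC)]))
```

```text
3.6833 [0.61570468 0.29869113 0.16693305] [ 1.03824228 -0.06424393  1.570429  ]
[ 0.42 -9.61  0.19]
```

View pics/w3.png

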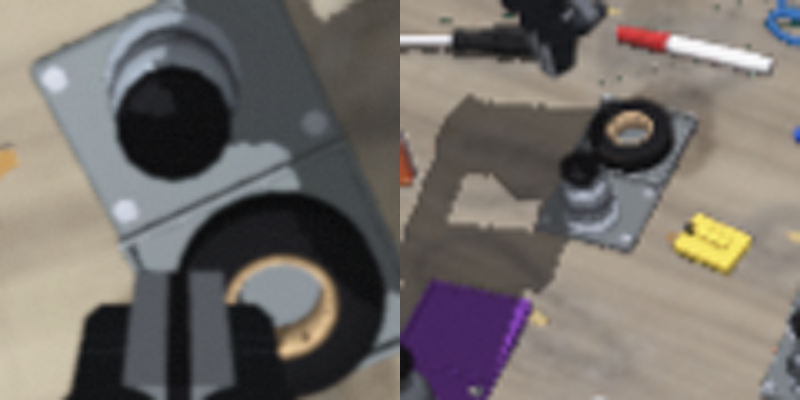

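The wrist crop (left) and scene crop (right) show the tape plunger clearly shorter, with the roll in place. Next is the jar.

Request:
drive_tool --series '[{"x":0,"y":-1.4,"z":0,"ax":0,"ay":0,"az":0},{"x":0,"y":-2.8,"z":0,"ax":0,"ay":0,"az":0},{"x":0,"y":-4.2,"z":0,"ax":0,"ay":0,"az":0},{"x":0,"y":-5.6,"z":0,"ax":0,"ay":0,"az":0},{"x":0,"y":-7.0,"z":0,"ax":0,"ay":0,"az":0}]'

```text
time: 4.2
tool_pos: [0.5581, 0.129, 0.1562]
tool_rot: [0.698, 0.106, 0.701, -0.107]
contact_force: [0.8, 0.4, 0.6]
gripper_width: 0.001
```

Request:
drive_tool --series '[{"x":0,"y":-1.3,"z":0,"ax":0,"ay":0,"az":0},{"x":0,"y":-2.4,"z":0,"ax":0,"ay":0,"az":0},{"x":0,"y":-2.4,"z":0,"ax":0,"ay":0,"az":0},{"x":0,"y":-2.4,"z":0,"ax":0,"ay":0,"az":0}]'

```text
time: 4.53
tool_pos: [0.541, 0.0721, 0.1568]
tool_rot: [0.698, 0.107, 0.7, -0.107]
contact_force: [0.6, 0.6, 0.3]
gripper_width: 0.001
```

Run:
```python
from plant import sensors,cams
from h import *
s=sensors.state();print(s["time"],s["tool_pos"],s["contact_force"])
for p in((.549,.068,.155),): print(move(s,p)[0])
w=cams.grab_frame("wrist");print(proj(w,(.549,.068,.08)))
cv2.imwrite("pics/w4.png",w["img"])
```

```text
4.5333 [0.54098717 0.0721319  0.15681452] [0.62558857 0.61765923 0.2640046 ]
[ 0.07 -0.06  0.36]
[251.26100962 212.22537491]
```

View pics/w4.png

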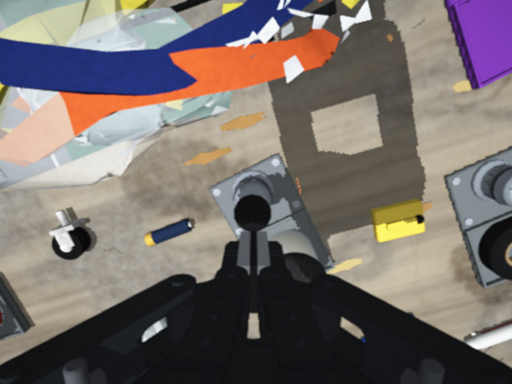

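The jar's plunger head is at (253,210), against a predicted (251,212). Descending.

Request:
drive_tool --series '[{"x":0.9,"y":-0.05,"z":0.3,"ax":0,"ay":0,"az":0},{"x":1.7,"y":-0.05,"z":0.35,"ax":0,"ay":0,"az":0},{"x":2.5,"y":-0.05,"z":0.35,"ax":0,"ay":0,"az":0},{"x":2.5,"y":-0.05,"z":0.35,"ax":0,"ay":0,"az":0},{"x":2.5,"y":-0.05,"z":0.35,"ax":0,"ay":0,"az":0}]'

```text
time: 5.0
tool_pos: [0.5492, 0.0705, 0.0944]
tool_rot: [0.698, 0.106, 0.701, -0.106]
contact_force: [-0.1, 0.4, -0.6]
gripper_width: -0.0
```

Request:
drive_tool --series '[{"x":0.3,"y":0,"z":0,"ax":0,"ay":0,"az":0},{"x":0.6,"y":0,"z":0,"ax":0,"ay":0,"az":0},{"x":0.8,"y":0,"z":0,"ax":0,"ay":0,"az":0},{"x":1.0,"y":0,"z":0,"ax":0,"ay":0,"az":0},{"x":1.0,"y":0,"z":0,"ax":0,"ay":0,"az":0}]'

```text
time: 5.42
tool_pos: [0.5509, 0.0697, 0.0712]
tool_rot: [0.699, 0.106, 0.699, -0.106]
contact_force: [0.5, 0.8, 0.7]
gripper_width: 0.0
```

Request:
drive_tool --series '[{"x":0.1,"y":0,"z":0,"ax":0,"ay":0,"az":0},{"x":0.2,"y":0,"z":0,"ax":0,"ay":0,"az":0},{"x":0.3,"y":0,"z":0,"ax":0,"ay":0,"az":0},{"x":0.3,"y":0,"z":0,"ax":0,"ay":0,"az":0}]'

```text
time: 5.75
tool_pos: [0.551, 0.0696, 0.0644]
tool_rot: [0.699, 0.107, 0.699, -0.106]
contact_force: [-0.6, 1.4, 7.2]
gripper_width: -0.004
```

7.2 N at 64.4 mm means the plunger is on its stop. Retract and check.

Request:
drive_tool --series '[{"x":-0.4,"y":0,"z":0,"ax":0,"ay":0,"az":0},{"x":-1.4,"y":0,"z":0,"ax":0,"ay":0,"az":0},{"x":-2.6,"y":0,"z":0,"ax":0,"ay":0,"az":0},{"x":-3.8,"y":0,"z":0,"ax":0,"ay":0,"az":0},{"x":-3.8,"y":0,"z":0,"ax":0,"ay":0,"az":0}]'

```text
time: 6.17
tool_pos: [0.5541, 0.0692, 0.1661]
tool_rot: [0.703, 0.107, 0.695, -0.106]
contact_force: [0.1, -0.3, 2.1]
gripper_width: 0.001
```

Run:
```python
from plant import sensors,cams
from h import *
s=sensors.state();print(s["time"],s["tool_pos"],s["contact_force"])
for p in((.512,-.4,.16),): print(move(s,p)[0])
w=cams.grab_frame("wrist");c=cams.grab_frame("scene")
cv2.imwrite("pics/w5.png",np.hstack([cv2.resize(w["img"][150:270,200:320],(400,400)),cv2.resize(c["img"][140:230,170:260],(400,400),interpolation=cv2.INTER_CUBIC)]))
```

```text
6.1667 [0.55410639 0.06920641 0.16612581] [ 0.05337569 -0.28540719  2.08821083]
[  0.24 -18.42   3.97]
```

View pics/w5.png

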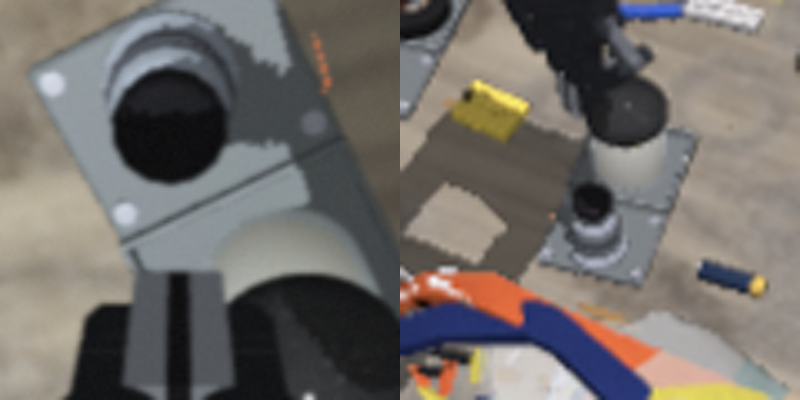

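The jar's plunger is down and the jar is untouched. Moving to the spool, staying at about 0.16 m height over the cup.

Request:
drive_tool --series '[{"x":0,"y":-1.4,"z":0.3,"ax":0,"ay":0,"az":0},{"x":0,"y":-2.8,"z":0.6,"ax":0,"ay":0,"az":0},{"x":0,"y":-4.2,"z":0.9,"ax":0,"ay":0,"az":0},{"x":0,"y":-5.6,"z":1.2,"ax":0,"ay":0,"az":0},{"x":0,"y":-7.0,"z":1.5,"ax":0,"ay":0,"az":0}]'

```text
time: 6.68
tool_pos: [0.5324, -0.1099, 0.1564]
tool_rot: [0.698, 0.106, 0.701, -0.106]
contact_force: [0.8, -0.0, 0.7]
gripper_width: 0.001
```

Request:
drive_tool --series '[{"x":0,"y":-1.4,"z":0.3,"ax":0,"ay":0,"az":0},{"x":0,"y":-2.8,"z":0.6,"ax":0,"ay":0,"az":0},{"x":0,"y":-4.2,"z":0.9,"ax":0,"ay":0,"az":0},{"x":0,"y":-5.6,"z":1.2,"ax":0,"ay":0,"az":0},{"x":0,"y":-7.0,"z":1.5,"ax":0,"ay":0,"az":0}]'

```text
time: 7.1
tool_pos: [0.5163, -0.288, 0.1563]
tool_rot: [0.698, 0.107, 0.7, -0.106]
contact_force: [1.2, 0.3, 0.1]
gripper_width: -0.0
```

Request:
drive_tool --series '[{"x":0,"y":-1.4,"z":0.3,"ax":0,"ay":0,"az":0},{"x":0,"y":-2.8,"z":0.5,"ax":0,"ay":0,"az":0},{"x":0,"y":-4.1,"z":0.8,"ax":0,"ay":0,"az":0},{"x":0,"y":-4.1,"z":0.8,"ax":0,"ay":0,"az":0},{"x":0,"y":-4.1,"z":0.8,"ax":0,"ay":0,"az":0}]'

```text
time: 7.52
tool_pos: [0.5051, -0.3914, 0.1562]
tool_rot: [0.698, 0.108, 0.7, -0.106]
contact_force: [0.4, 0.4, 0.4]
gripper_width: -0.0
```

Run:
```python
from plant import sensors,cams
from h import *
s=sensors.state();print(s["time"],s["tool_pos"],s["contact_force"])
for p in((.512,-.4,.095),): print(move(s,p)[0])
w=cams.grab_frame("wrist");print(proj(w,(.512,-.4,.08)))
cv2.imwrite("pics/w6.png",w["img"])
```

```text
7.5167 [ 0.50512094 -0.39141539  0.1562341 ] [0.4419706  0.36632693 0.38475213]
[ 2.45 -0.25  0.38]
[245.06824093 212.85900643]
```

View pics/w6.png

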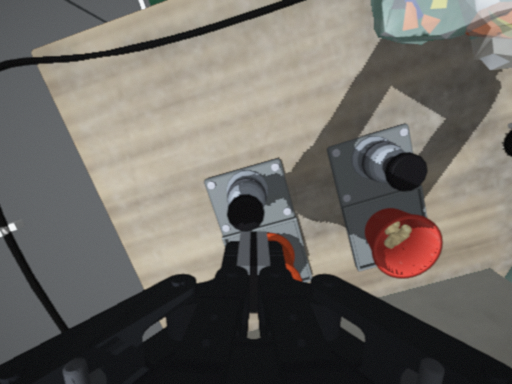

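The spool's plunger head is at (245,212), matching the prediction. The cup's plunger is at (406,171), well clear. Descending.

Request:
drive_tool --series '[{"x":0.9,"y":-0.25,"z":0.3,"ax":0,"ay":0,"az":0},{"x":1.7,"y":-0.25,"z":0.35,"ax":0,"ay":0,"az":0},{"x":2.5,"y":-0.25,"z":0.35,"ax":0,"ay":0,"az":0},{"x":2.5,"y":-0.25,"z":0.35,"ax":0,"ay":0,"az":0},{"x":2.5,"y":-0.25,"z":0.35,"ax":0,"ay":0,"az":0}]'

```text
time: 7.98
tool_pos: [0.5124, -0.3968, 0.0941]
tool_rot: [0.698, 0.107, 0.701, -0.105]
contact_force: [0.5, 0.7, 0.5]
gripper_width: -0.002
```

Request:
drive_tool --series '[{"x":0.3,"y":0,"z":0,"ax":0,"ay":0,"az":0},{"x":0.6,"y":0,"z":0,"ax":0,"ay":0,"az":0},{"x":0.8,"y":0,"z":0,"ax":0,"ay":0,"az":0},{"x":1.0,"y":0,"z":0,"ax":0,"ay":0,"az":0},{"x":1.0,"y":0,"z":0,"ax":0,"ay":0,"az":0}]'

```text
time: 8.4
tool_pos: [0.5136, -0.3994, 0.0712]
tool_rot: [0.699, 0.106, 0.699, -0.106]
contact_force: [1.7, 0.5, 2.2]
gripper_width: -0.002
```

Request:
drive_tool --series '[{"x":0.1,"y":0,"z":0,"ax":0,"ay":0,"az":0},{"x":0.2,"y":0,"z":0,"ax":0,"ay":0,"az":0},{"x":0.3,"y":0,"z":0,"ax":0,"ay":0,"az":0},{"x":0.3,"y":0,"z":0,"ax":0,"ay":0,"az":0}]'

```text
time: 8.73
tool_pos: [0.5137, -0.3996, 0.0644]
tool_rot: [0.699, 0.106, 0.699, -0.106]
contact_force: [0.5, 2.9, 6.0]
gripper_width: -0.003
```

Request:
drive_tool --series '[{"x":-0.4,"y":0,"z":0,"ax":0,"ay":0,"az":0},{"x":-1.4,"y":0,"z":0,"ax":0,"ay":0,"az":0},{"x":-2.6,"y":0,"z":0,"ax":0,"ay":0,"az":0},{"x":-3.8,"y":0,"z":0,"ax":0,"ay":0,"az":0},{"x":-3.8,"y":0,"z":0,"ax":0,"ay":0,"az":0}]'

```text
time: 9.15
tool_pos: [0.5157, -0.4022, 0.1668]
tool_rot: [0.702, 0.104, 0.696, -0.109]
contact_force: [0.3, -0.9, 2.4]
gripper_width: 0.0
```

Run:
```python
from plant import sensors,cams
from h import *
s=sensors.state();print(s["time"],s["tool_pos"],s["contact_force"])
w=cams.grab_frame("wrist");c=cams.grab_frame("scene")
cv2.imwrite("pics/w7.png",np.hstack([cv2.resize(w["img"][150:270,190:310],(390,390)),cv2.resize(c["img"][190:290,290:390],(390,390),interpolation=cv2.INTER_CUBIC)]))
cv2.imwrite("pics/s7.png",c["img"])
```

```text
9.15 [ 0.51567186 -0.40223867  0.16683848] [ 0.25998088 -0.88073132  2.42499554]
```

View pics/w7.png

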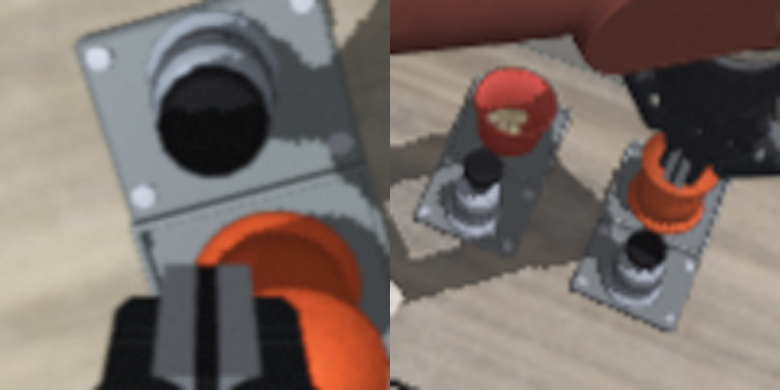

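View pics/s7.png

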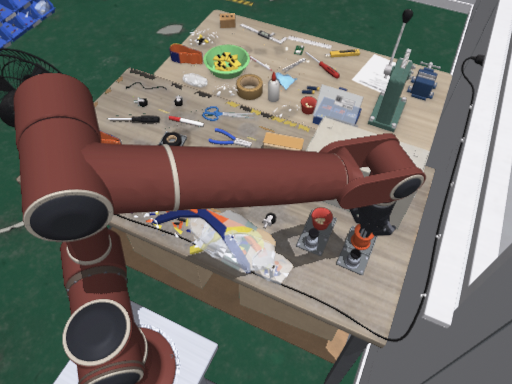

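Run:
```python
from plant import sensors,cams,workorder
from h import *
c=cams.grab_frame("scene")
for n,p in dict(spool=(.512,-.4),cup=(.517,-.274)).items():
    q=proj(c,(*p,.068)).astype(int);x0,y0=q-12
    m=(c["img"][y0:y0+25,x0:x0+25].max(2)<60).astype(np.uint8);k,l,s,ce=cv2.connectedComponentsWithStats(m,connectivity=4)
    i=min((j for j in range(1,k) if s[j,4]>30),key=lambda j:np.hypot(*(ce[j]-12)))
    v=ce[i]+[x0,y0]
    print(n,v.round(1),s[i].tolist(),"expect up",proj(c,(*p,.076)).round(1),"down",proj(c,(*p,.064)).round(1))
s=sensors.state();print(s["time"],s["tool_pos"],s["contact_force"]);workorder.job_done()
```

```text
spool [355.1 253.5] [8, 8, 11, 10, 82] expect up [355.4 251.6] down [354.5 253.7]
cup [313.3 232.7] [8, 5, 12, 12, 91] expect up [312.9 233. ] down [312.4 235.2]
9.3 [ 0.51288395 -0.39944213  0.15880523] [0.60880194 0.0697995  0.29832089]
the job is handed in; nothing more can be done
```

I tapped the tally plungers down in order (tape roll, jar, thread spool) with the shut fingertips and handed the job in at 9.3 s. The job gave no verdict.

- **Presses:** each one ended at about 64.5 mm with 6.0 to 7.2 N. That fits the plunger on its stop with the head spring compressed, and is well under 30 N.
- **Pictures after each tap:** each plunger stood visibly lower and the item behind it looked unmoved.
- **Last check in the scene view:** the spool's head was at row 253.5 (253.7 expected when down, 251.6 when up). The cup's head was at row 232.7 (233.0 expected when up, 235.2 when down).
- **At hand-in:** the tool was about 90 mm above the heads, with no significant force on it.
- **Not re-measured:** I judged the items from the pictures only. I did not re-measure the battery, clip or caster, and by the end the arm hid some of the bench from the scene camera.
- **One disagreement:** the first scene-camera fix on the tape's head was up to 14 mm off because it merged with the dark roll. I used the top and wrist views instead, which agreed within about 2 mm.

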